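Hold a glass cell in the photometer's light path

ROBOT

A 6-joint arm with a two-finger parallel gripper is mounted at the origin on the work surface. World frame = base frame: x ahead of the robot, y to its left, z up, the work surface at z = 0. Lengths are in m, angles in rad, forces in N, time in s.
With the tool pointing down it reaches from about 0.3 to 0.875 m from the base axis. Payload 6.4 kg.
Tool frame: the origin (TCP) lies midway between the tips of the shut fingers; the grasp point (between the pads) lies 19 mm behind it; z points along the fingers, y is the direction in which the jaws open and shut (so a half turn about z gives the same grasp; the last joint's range is limited). The gripper opens to 85 mm and grips with 20 to 120 N. Pads are 22 mm wide; open, the fingers measure 114 mm over their backs; the gripper's body (76 mm by 85 mm) begins 54 mm behind the grasp point. The pads swing forward as they close: fully open they stand 13 mm farther back than shut.
Start: joints at [-1.311, 0.181, 1.607, -0, 1.354, -0.206], TCP at [0.258, -0.514, 0.231] pointing down, gripper open.
Joint ranges: [-2.99, 2.99], [-0.89, 2.07], [0.3, 2.58], [-1.14, 4.28], [0, 2.63], [-3.12, 3.12]. Speed limits (rad/s): [2.57, 2.57, 3.01, 3.14, 3.14, 3.14].

INTERFACE

Orientations are given as a unit quaternion [w, x, y, z].
In Python, from bench import get_obs, camera, hand_in gives the robot as it stands.
- The arm moves only by the tool drive_tool, never from a script. Its argument "deltas" is a list of rows, each a list of 2 entries, a list of its own where there are three numbers: the shift along the world's x, y, z in m, then the turn about the world's z in rad. A call has 1 to 10 rows; each row shifts and turns the pose as measured when the row begins; what a row does not reach is not made up. A row lasts 1/10 s, in which the tool goes at most 50 mm and 8.59 degrees, less where a joint would pass 70% of its speed; a pose out of reach is approached as far as the arm can. A call is refused whole if a number of a shift passes 0.05 or a number of a turn 0.15, either way. A call with a gripper value outside its range is refused whole. "gripper" is the opening, from 0 (shut) to 1 (fully open), set as the call begins (left out, the last holds). The fingers move at their own pace and stop on an object; the grip force is fixed at half the most. Time passes only in rows, so rows that do not move let the fingers close. It gives the time, the measured TCP pose, the force and the opening at its end, in the units of the state.
- get_obs(): the state, without advancing time (a new reading comes with each control period).
- camera(name): name is "scene" or "side" or "wrist"; returns a dict with "frame" (420x560x3 uint8, red, green, blue), "fx", "fy", "cx", "cy" (pixels), "eye" and "attitude" of the camera in the world. Camera axes: x right, y down, z forward; pixel columns grow to the right and rows downward; lengths in m; the calibration is good to about 2 mm. The wrist camera is an equidistant fisheye: a pixel r from the principal point sees the ray r / f radians off the axis. A picture is of the moment at which its call begins. There is no depth.
- hand_in(): hands the job in, once; it reports no verdict.
The state is a dict: "time_s": time; "q": joint angles; "dq": joint speeds; "joint_efforts": joint torques, N m; "eef_pos": TCP position; "eef_rot": TCP orientation; "wrist_force": force on the tool from outside, world axes, zero at the start; "torque": the same for the moment, N m; "opening": opening from 0.0 (shut) to 1.0 (fully open).
Only numpy, scipy, OpenCV 4.12 (cv2) and the standard library are available. Lean on these libraries where they do the work, as an engineer would, in place of code of your own. Each camera call takes 0.05 s, during which the arm holds its last target.

TASK

Get the photometer ready and read the tall glass cell: first take the dusting brush off the photometer's bed and lay it flat in the tray's empty long compartment, bristles pointing the same way as the blade of the spatula beside it, and let go of it. Then pick up the tall glass cell, gripping it by its two narrow frosted sides, the fingers never touching the broad polished windows, and hold it upright in the light path, midway between lamp and detector, its middle level and in line with the lenses and its polished windows squarely facing them. Finish while still holding it there in the air, still, and leave the other things where they stand.

Things in the scene. Friction and masses are not known exactly. Their poses are not given: they have to be found in the camera images.
- photometer: open-bed photometer, fixed: grey bed 180 (x) by 340 (y) by 20 mm thick, with two white towers, 100 (x) by 60 (y) mm, tops 150 mm above the bench, centred at y = +130 (lamp) and -130 (detector), 200 mm apart; a dark lens barrel (40 mm wide at lamp, 28 at detector) sticks out 12 mm from each inner face. Origin: centre of the underside, on the bench; z up; the beam runs along y. Open above
- beam_mid (a point): the middle of the light path, midway between the two lenses, 110 mm above the bench (90 mm above the bed's top); same axes as the photometer, the beam along y
- brush: flat dusting brush lying on the photometer's bed between the towers; 150 mm long (x), 16 mm thick; wooden handle 18 mm wide from x = -75 to +17, steel ferrule 28 mm wide to x = 43, bristles (rigid here) 30 mm wide to x = 75. Origin: centre of its flat underside; x along it to the bristles, z up; it balances about 7 mm from the origin towards the bristles; about 50 g
- brush_tip (a point): end of the bristles, 75 mm from the brush's origin along its x, at mid thickness
- tray: wooden tool tray, fixed, outside 200 (x) by 143 (y) mm, walls 5 mm thick, tops 18 mm above the bench, floor 4 mm thick; a wall along x at y = 0 parts it into two long compartments, each 190 by 66.5 by 14 mm deep. Origin: centre of its underside, on the bench; z up. The spatula lies in the +y compartment, blade towards +x; the -y one is empty
- free_slot (a point): centre of the floor of the empty compartment, 4 mm above the bench, 34.5 mm from the tray's origin towards -y; same axes as the tray: the bristles shall point to its +x
- spatula: spatula with dark wooden handle and flat steel blade, 155 mm long, 26 mm wide, lying in the tray's +y compartment; x along it towards the blade; origin at its underside; leave it there
- cell: the tall glass cell, an upright block 40 (x) by 20 (y) by 80 mm high, standing on the bench; its narrow sides, at x = +20 and -20 mm, 16 mm wide, are frosted: the ones to grip (40 mm apart); its broad sides, facing +y and -y, carry the polished windows. Origin: centre of its underside; z up; about 140 g
- cell_mid (a point): centre of the tall cell, 40 mm above its underside; same axes as the cell
- cell_window_a: polished window on the tall cell's +y side: a raised plate 30 (x) by 2 (y) by 72 mm high, origin at its centre; never to be touched by the fingers
- cell_window_b: the like window on the tall cell's -y side
- short_cell: bystander: a glass cell of the same make, 40 by 20 mm but only 45 mm high; origin centre of its underside
- vial: bystander: round glass vial, 34 mm across, 76 mm high; origin centre of its underside
- red_cup: bystander: red glazed cup, 72 mm across, 70 mm high; origin centre of its underside
- bowl: bystander: white bowl, 100 mm across, 45 mm high; origin centre of its underside
- test_tile: bystander: flat blue glazed tile, 60 by 60 by 8 mm; origin centre of its underside
There are look-alikes about, which are no part of the job. What is shaped like the cell but pink is not meant.

How it is judged:
On the way, in this order (a step that is already met when the one before it is completed fails the run):
1. the brush lies flat in the tray's empty compartment, bristles the same way as the spatula's blade, let go (x of brush in the frame of tray between -0.035 and 0.035 m and y of brush in the frame of tray between -0.062 and -0.008 m and x of brush_tip in the frame of tray above 0.03 m and z of brush in the frame of tray below 0.009 m and angle between brush's own z axis and vertical below 0.12 rad and angle between the x axis of brush and the x axis of tray, either way round below 0.3 rad and contact force between brush and the fingers below 0.1 N), for 0.2 s.
2. the tall cell is lifted clear of the bench in the fingers (height (world z) of cell above 0.03 m and contact force between cell and the fingers above 1 N), for 0.2 s.
At the end, for the whole second after the job is handed in: Fingers hold the tall cell clear of the photometer, centre within 12 mm of the beam sideways, 14 in height, 40 along it, tilt < 0.15, windows square within 0.2 rad, < 20 mm/s; brush released flat in the empty compartment, bristles the blade's way; bystanders within 30 mm (cup, bowl 40) (all of step 1 and x of cell_mid in the frame of beam_mid between -0.012 and 0.012 m and y of cell_mid in the frame of beam_mid between -0.04 and 0.04 m and z of cell_mid in the frame of beam_mid between -0.014 and 0.014 m and angle between cell's own z axis and vertical below 0.15 rad and angle between the y axis of cell and the y axis of photometer, either way round below 0.2 rad and linear speed of cell below 0.02 m/s and contact force between cell and the fingers above 1 N and contact force between cell and photometer below 0.1 N and distance of each of spatula, short_cell, vial, test_tile from where it was at the start of the episode below 0.03 m and distance of each of red_cup, bowl from where it was at the start of the episode below 0.04 m); the arm keeps its last pose, push and grip.
It fails at once if the fingers touch a polished window of the tall cell (contact force between any of cell_window_a, cell_window_b and the fingers above 0.3 N).
It fails at once if a bystander is knocked or carried from its place (distance of any of spatula, short_cell, vial, test_tile from where it was at the start of the episode above 0.03 m or distance of any of red_cup, bowl from where it was at the start of the episode above 0.04 m).
It fails at once if the tall cell is toppled (angle between cell's own z axis and vertical above 0.6 rad).
It also fails if it takes over 64 s, if anything falls off the work surface, if the arm or the gripper's body presses on something with over 40 N, if the wrist force passes 120 N, or if a joint passes its speed limit or range.

## Working session

There is one attempt and no reset: what is moved stays moved. The work goes in short steps, Python scripts to look and compute and a tool call to move; the robot and the scene stay as the last step left them, time stands still between calls to the robot, and variables do not carry over. Pictures are saved under pics/ and viewed, and the job is handed in when it is done.

Besides the shell and the picture viewer there is one more tool, called after "Call:" as name(argument=value, ...) on one line, values as JSON. drive_tool: Moves the arm, as the interface text tells. Its arguments: {"type":"object","properties":{"deltas":{"type":"array","items":{"type":"array"}},"gripper":{"type":"number"}},"required":["deltas"]}

```bash
mkdir -p pics; ls
python3 - <<'E'
from bench import get_obs,camera
import cv2,json
print(get_obs())
for n in ("scene","side","wrist"):
    c=camera(n); cv2.imwrite(f"pics/{n}0.png",c["frame"][:,:,::-1])
    print(n,{k:v for k,v in c.items() if k!="frame"})
E
```

```text
pics
{'time_s': 0.0, 'q': array([-1.31131691e+00,  1.81532723e-01,  1.60802214e+00, -2.99484629e-06,
        1.35378542e+00, -2.06302409e-01]), 'dq': array([-3.78420182e-05, -1.30985402e-03,  6.60377807e-04,  6.57666838e-04,
       -1.05254576e-03, -1.48759878e-03]), 'joint_efforts': array([ 3.14148519e-04, -4.44873726e+01, -3.51334655e+01, -2.61020487e-04,
        9.13688564e-03,  8.83067656e-06]), 'eef_pos': array([ 0.258113  , -0.51319113,  0.230382  ]), 'eef_rot': array([-8.73467477e-04,  9.73002818e-01,  2.30791577e-01, -2.46922029e-05]), 'wrist_force': array([-0.06810447,  0.46447835, -0.26982228]), 'torque': array([0.00720547, 0.04515731, 0.05439582]), 'opening': 0.9926244458599621}
scene {'fx': 537.6201235680019, 'fy': 537.6201235680019, 'cx': 281.44410314896834, 'cy': 197.55728787838459, 'eye': array([1.13772231, 0.09465865, 1.10463355]), 'attitude': array([-0.15998293,  0.63537208,  0.73012282, -0.19398051])}
side {'fx': 422.25997229452946, 'fy': 422.25997229452946, 'cx': 277.74407076900945, 'cy': 211.3663187954193, 'eye': array([0.28746974, 0.61119254, 0.72866987]), 'attitude': array([ 0.08139319, -0.19510978,  0.90113294, -0.37850594])}
wrist {'fx': 325.19226210127806, 'fy': 325.19226210127806, 'cx': 278.537657414433, 'cy': 213.3147765296145, 'eye': array([ 0.31567509, -0.48412829,  0.37294227]), 'attitude': array([ 0.11042171,  0.84423163, -0.52007644, -0.06782705])}
```

View pics/scene0.png

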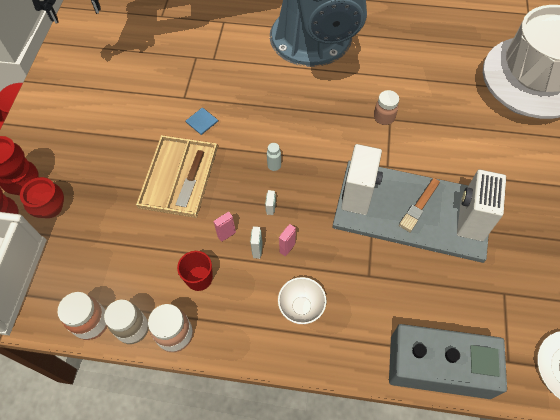

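View pics/side0.png

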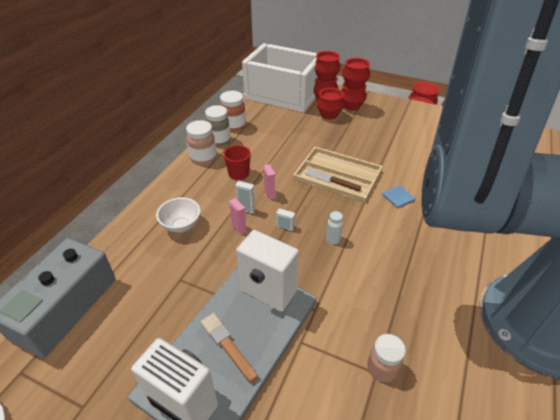

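View pics/wrist0.png

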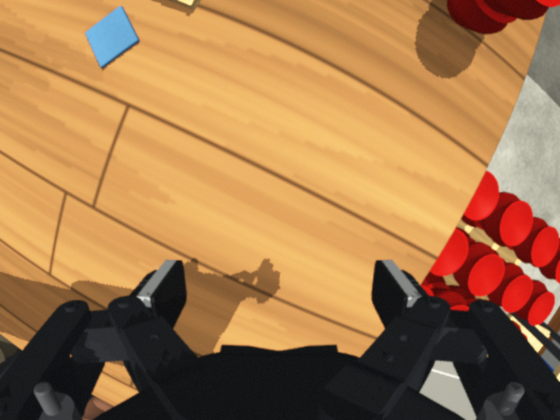

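The scene view shows the photometer at about (415,210), the brush at (420,203) and the tray at (177,175) with the spatula in its right-hand compartment. The clear block at (257,243) is a candidate for the tall cell. The clear one at (271,202) looks short, and the blocks at (225,226) and (288,239) are pink. I'll enlarge to confirm.

```bash
cat > h.py <<'E'
import numpy as np,cv2
from bench import get_obs,camera
from scipy.spatial.transform import Rotation as R
from scipy.optimize import least_squares
def rot(c): return R.from_quat(np.roll(c["attitude"],-1)).as_matrix()
def proj(c,P):
    p=(np.atleast_2d(P)-c["eye"])@rot(c)
    return np.c_[c["fx"]*p[:,0]/p[:,2]+c["cx"],c["fy"]*p[:,1]/p[:,2]+c["cy"]]
def back(c,uv,z):
    uv=np.atleast_2d(uv).astype(float)
    d=np.c_[(uv[:,0]-c["cx"])/c["fx"],(uv[:,1]-c["cy"])/c["fy"],np.ones(len(uv))]@rot(c).T
    return c["eye"]+d*((z-c["eye"][2])/d[:,2])[:,None]
def crop(c,x0,y0,w,h,s,fn,pts=None):
    im=cv2.resize(c["frame"][y0:y0+h,x0:x0+w,::-1],None,fx=s,fy=s,interpolation=cv2.INTER_CUBIC)
    for i in range(0,w,10):
        cv2.line(im,(i*s,0),(i*s,12 if (x0+i)%50 else 25),(0,255,0),1)
        if (x0+i)%20==0: cv2.putText(im,str(x0+i),(i*s,24),0,.4,(0,0,255),1)
    for i in range(0,h,10):
        cv2.line(im,(0,i*s),(12,i*s),(0,255,0),1)
        if (y0+i)%20==0: cv2.putText(im,str(y0+i),(14,i*s+4),0,.4,(0,0,255),1)
    if pts is not None:
        for u,v in pts: cv2.circle(im,(int((u+.5-x0)*s),int((v+.5-y0)*s)),3,(255,0,255),-1)
    cv2.imwrite(fn,im)
E
python3 - <<'E'
from h import *
c=camera("scene");s=camera("side")
crop(c,200,180,110,90,7,"pics/cells_c.png")
crop(s,215,155,110,90,7,"pics/cells_s.png")
crop(c,325,135,190,135,4,"pics/phot_c.png")
crop(c,130,125,100,100,6,"pics/tray_c.png")
E
```

```text
(no output)
```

View pics/cells_c.png

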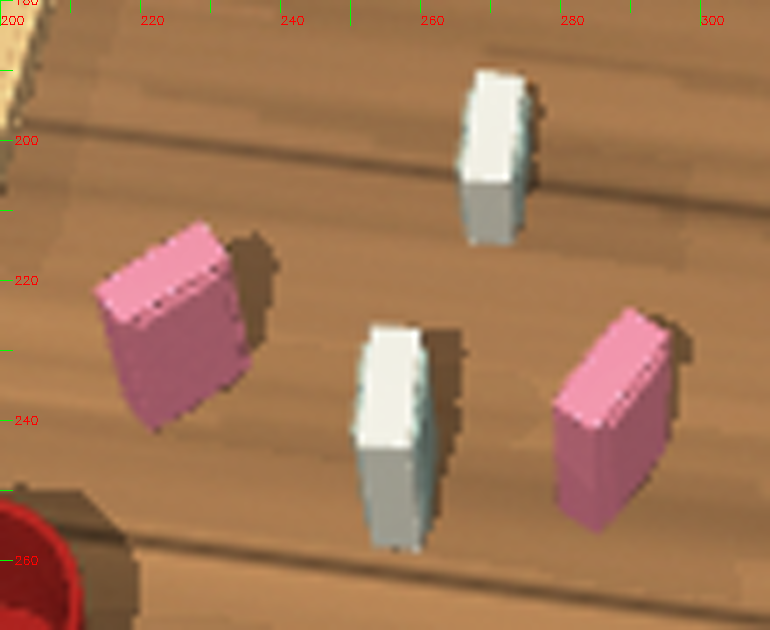

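View pics/cells_s.png

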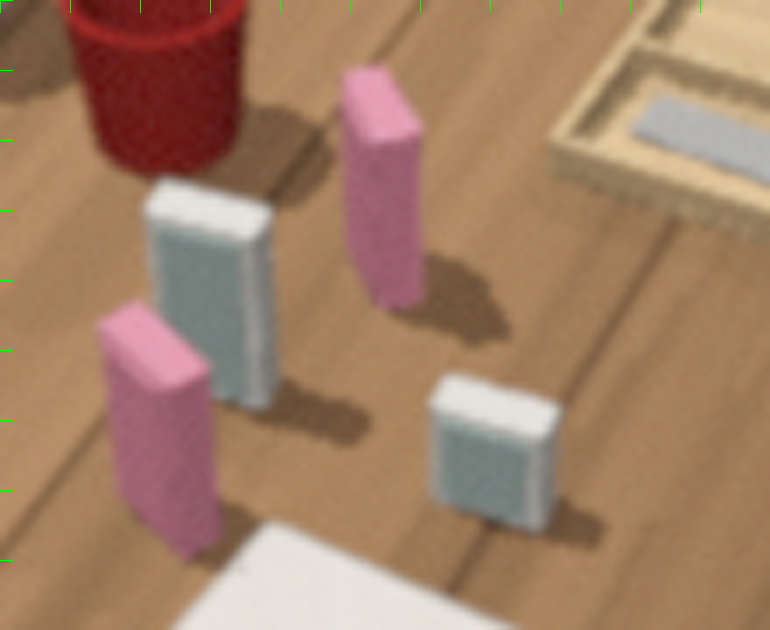

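View pics/phot_c.png

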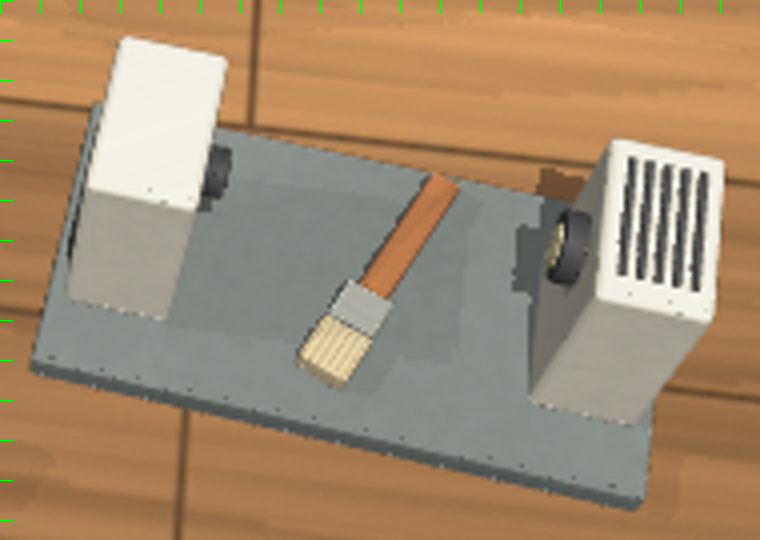

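View pics/tray_c.png

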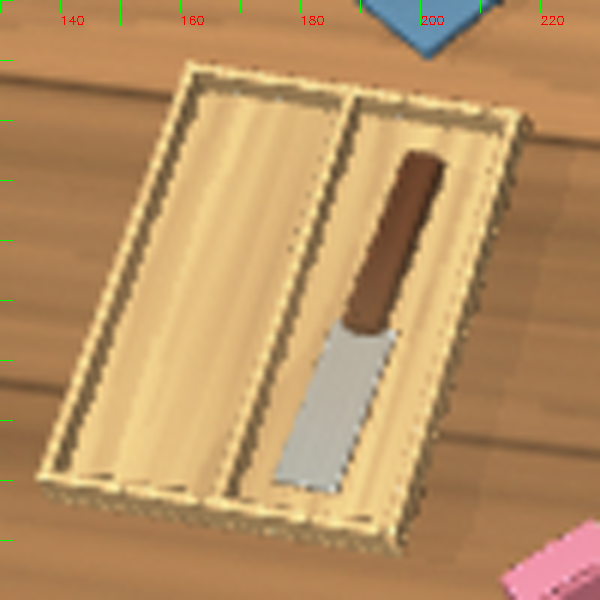

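The crops confirm it. The tall clear cell is the one at scene (257,243) and side (245,197), about 80 mm high. The clear cell at scene (271,202) is the short one, and the two pink ones are look-alikes. The larger barrel, on the right at (468,197), is the lamp, so +y of the photometer is to the image right. The spatula blade points down in the image, and the empty compartment is the left one. Next I'll fit poses.

```bash
cat > fit.py <<'E'
from h import *
c=camera("scene");s=camera("side")
def fit(name,obs,x0):
    # obs: (cam, origin, scale, [(crop px),(local)])
    def res(p,full=False):
        x,y,a=p; M=np.array([[np.cos(a),-np.sin(a),0],[np.sin(a),np.cos(a),0],[0,0,1]])
        o=[]
        for cam,(ox,oy),sc,L in obs:
            uv=np.array([l[0] for l in L],float); uv=np.c_[ox,oy]+(uv+.5)/sc-.5
            o.append(proj(cam,np.array([l[1] for l in L])@M.T+[x,y,0])-uv)
        return np.concatenate(o).ravel()
    r=least_squares(res,x0,loss="soft_l1"); print(name,r.x.round(4),"resid",res(r.x).round(1))
    return r.x
P=fit("phot",[(c,(325,135),4,[((120,37),(-.05,-.16,.15)),((227,60),(-.05,-.10,.15)),((195,210),(.05,-.1,.15)),((88,188),(.05,-.16,.15)),
 ((613,138),(-.05,.10,.15)),((724,160),(-.05,.16,.15)),((712,322),(.05,.16,.15)),((598,298),(.05,.10,.15)),
 ((33,362),(.09,-.17,.02)),((640,500),(.09,.17,.02)),((97,102),(-.09,-.17,.02))])],[.5,.2,0])
B=fit("brush",[(c,(325,135),4,[((434,172),(-.075,-.009,.036)),((460,184),(-.075,.009,.036)),((298,353),(.075,-.015,.036)),((345,379),(.075,.015,.036)),
 ((352,280),(.017,-.014,.036)),((392,298),(.017,.014,.036))])],[.5,.2,-.5])
T=fit("tray",[(c,(130,125),6,[((188,64),(-.1,-.0715,.018)),((528,118),(-.1,.0715,.018)),((40,478),(.1,-.0715,.018)),((395,535),(.1,.0715,.018))])],[.5,-.2,0])
C=fit("cell",[(c,(200,180),7,[((372,326),(-.02,-.008,.08)),((421,328),(-.02,.008,.08)),((352,447),(.02,-.008,.08)),((412,447),(.02,.008,.08)),((374,549),(.02,-.008,0)),((420,551),(.02,.008,0))])],[.5,0,0])
C2=fit("cell2",[(c,(200,180),7,[((372,326),(-.02,-.008,.08)),((421,328),(-.02,.008,.08)),((352,447),(.02,-.008,.08)),((412,447),(.02,.008,.08)),((374,549),(.02,-.008,0)),((420,551),(.02,.008,0))]),
 (s,(215,155),7,[((165,178),(.02,-.008,.08)),((272,210),(-.02,-.008,.08)),((258,240),(-.02,.008,.08)),((148,210),(.02,.008,.08)),((262,408),(-.02,.008,0)),((278,385),(-.02,-.008,0))])],[.5,0,0])
S=fit("short",[(c,(200,180),7,[((478,70),(-.02,-.008,.045)),((526,75),(-.02,.008,.045)),((460,182),(.02,-.008,.045)),((514,182),(.02,.008,.045)),((470,243),(.02,-.008,0)),((515,243),(.02,.008,0))])],[.5,0,0])
for n,uv,z in (("vial",(274,148),.076),("cup rim",(194,257),.07),("pinkL top",(223,219),.08),("pinkR top",(287,232),.08),("bowl",(302,293),.045)):
    print(n,back(c,uv,z)[0].round(3))
a=P[2]; print("beam_mid",P[:2], "free slot",T[:2]+.0345*np.array([np.sin(T[2]),-np.cos(T[2])]))
E
python3 fit.py
```

```text
phot [ 0.5269  0.297  -0.1151] resid [-0.2 -0.9  0.7 -1.   0.6  0.8 -1.4  0.  -0.6 -1.   1.1 -0.4  1.2  0.8
 -1.   0.1 -0.9  0.2  1.8  0.8 -1.1 -0.2]
brush [ 0.519   0.3108 -0.4749] resid [-0.  -1.   0.5 -0.2 -0.2 -0.   0.   0.5 -0.7 -0.5  0.4  1.3]
tray [ 0.5074 -0.2588 -0.048 ] resid [ 0.5 -0.4 -0.3 -0.9 -0.4  0.3  0.3  0.8]
cell [ 0.6705 -0.0412  0.0652] resid [-0.3 -0.2  0.2 -0.   0.6 -0.3 -0.4  0.2 -0.3  0.   0.3  0.2]
cell2 [ 0.6697 -0.0412  0.0551] resid [-0.2 -0.6  0.3 -0.3  0.5 -0.7 -0.4 -0.1 -0.3 -0.3  0.3 -0.1 -0.4  0.2
 -0.2 -0.3 -1.  -0.4 -0.9 -0.2 -0.1  0.1  0.2 -0.8]
short [ 0.5587 -0.0274  0.042 ] resid [-0.1  0.1 -0.  -0.1  0.4 -0.5 -0.2  0.  -0.3 -0.   0.2  0.6]
vial [ 0.445 -0.035  0.076]
cup rim [ 0.734 -0.16   0.07 ]
pinkL top [ 0.643 -0.116  0.08 ]
pinkR top [0.655 0.024 0.08 ]
bowl [0.772 0.071 0.045]
beam_mid [0.52693319 0.2969689 ] free slot [ 0.50569908 -0.29327772]
```

Poses agree with the given sizes, with residuals around 1 px (about 2 mm), and everything is in reach. For the brush grasp at its local x of +3 mm, the TCP goes to (0.522, 0.309) with tool-x heading -0.475. The current heading is 0.466, so the turn is -0.94.

Call:
drive_tool(deltas=[[[0.0145,0.045,0],-0.1],[[0.0145,0.045,0],-0.1],[[0.0145,0.045,0],-0.1],[[0.0145,0.045,0],-0.1],[[0.0145,0.045,0],-0.1],[[0.0145,0.045,0],-0.1],[[0.0145,0.045,0],-0.1],[[0.0145,0.045,0],-0.1],[[0.0145,0.045,0],-0.1],[[0.0145,0.045,0],0]], gripper=1)

```text
time_s: 1.35
eef_pos: [0.4027, -0.0543, 0.2312]
eef_rot: [0.001, 0.971, -0.238, 0.002]
wrist_force: [1.2, 0.9, -0.3]
opening: 1.003
```

Call:
drive_tool(deltas=[[[0.0145,0.045,0],0],[[0.0145,0.045,0],0],[[0.0145,0.045,0],0],[[0.0145,0.045,0],0],[[0.0145,0.045,0],0],[[0.0145,0.045,0],0]])

```text
time_s: 1.95
eef_pos: [0.4915, 0.2287, 0.2335]
eef_rot: [0.001, 0.971, -0.238, 0.006]
wrist_force: [0.8, -1.1, -0.3]
opening: 1.0
```

```bash
cat >> h.py <<'E'
def st():
    o=get_obs(); M=R.from_quat(np.roll(o["eef_rot"],-1)).as_matrix()
    print("t",round(o["time_s"],2),"pos",o["eef_pos"].round(4),"th",round(np.arctan2(M[1,0],M[0,0]),3),"open",round(o["opening"],3),"F",o["wrist_force"].round(1))
    return o
E
python3 -c "
from h import *
st()"
```

```text
t 1.95 pos [0.4915 0.2287 0.2335] th -0.48 open 1.0 F [ 0.8 -1.1 -0.3]
```

Call:
drive_tool(deltas=[[[0.015,0.04,-0.02],0],[[0.015,0.04,-0.02],0],[[0,0,0],0],[[0,0,0],0]])

```text
time_s: 2.35
eef_pos: [0.5226, 0.3187, 0.1906]
eef_rot: [0.0, 0.972, -0.234, 0.006]
wrist_force: [0.7, 0.0, -0.8]
opening: 1.001
```

```bash
cat >> h.py <<'E'
def wproj(c,P):
    p=(np.atleast_2d(P)-c["eye"])@rot(c)
    r=np.hypot(p[:,0],p[:,1]); a=np.arctan2(r,p[:,2])
    return np.c_[c["fx"]*a*p[:,0]/r+c["cx"],c["fy"]*a*p[:,1]/r+c["cy"]]
def wback(c,uv,z):
    uv=np.atleast_2d(uv).astype(float); d=(uv-[c["cx"],c["cy"]])/[c["fx"],c["fy"]]
    a=np.hypot(*d.T); k=np.sinc(a/np.pi)
    D=np.c_[d*k[:,None],np.cos(a)]@rot(c).T
    return c["eye"]+D*((z-c["eye"][2])/D[:,2])[:,None]
E
python3 - <<'E'
from h import *
st(); w=camera("wrist")
L=np.array([(-.075,-.009,.036),(-.075,.009,.036),(.075,-.015,.036),(.075,.015,.036),(.017,-.014,.036),(.017,.014,.036)])
a=-.4749;M=np.array([[np.cos(a),-np.sin(a),0],[np.sin(a),np.cos(a),0],[0,0,1]])
crop(w,0,0,560,420,1,"pics/w1.png",wproj(w,L@M.T+[.519,.3108,0]))
E
```

```text
t 2.35 pos [0.5226 0.3187 0.1906] th -0.473 open 1.001 F [ 0.7  0.  -0.8]
```

View pics/w1.png

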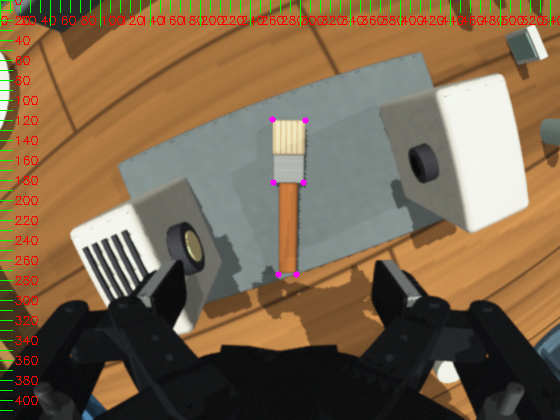

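The predicted brush corners land on the brush at (272,120) to (305,121) and (279,274) to (296,274), so the fit is good. Descending now.

Call:
drive_tool(deltas=[[[0,-0.009,-0.03],0],[[0,0,-0.045],0],[[0,0,-0.045],0],[[0,0,-0.025],0],[[0,0,0],0],[[0,0,0],0]])

```text
time_s: 3.0
eef_pos: [0.5264, 0.3037, 0.0513]
eef_rot: [-0.003, 0.971, -0.238, 0.012]
wrist_force: [0.3, -0.6, 0.3]
opening: 1.001
```

```bash
python3 -c "
from h import *
st()"
```

```text
t 3.0 pos [0.5264 0.3037 0.0513] th -0.481 open 1.001 F [ 0.3 -0.6  0.3]
```

Call:
drive_tool(deltas=[[[-0.004,0.005,-0.014],0],[[0,0,-0.012],0],[[0,0,0],0]])

```text
time_s: 3.3
eef_pos: [0.5257, 0.3094, 0.0293]
eef_rot: [-0.006, 0.971, -0.239, 0.016]
wrist_force: [-0.0, 0.9, -0.3]
opening: 1.001
```

Call:
drive_tool(deltas=[[[-0.002,0,-0.006],0],[[0,0,0],0],[[0,0,0],0],[[0,0,0],0]], gripper=0)

```text
time_s: 3.7
eef_pos: [0.5244, 0.3102, 0.0241]
eef_rot: [-0.006, 0.971, -0.238, 0.017]
wrist_force: [0.4, 0.2, -0.2]
opening: 0.333
```

```bash
python3 -c "
from h import *
o=st(); print(o['q'],o['eef_rot'])"
```

```text
t 3.7 pos [0.5244 0.3102 0.0241] th -0.482 open 0.333 F [ 0.4  0.2 -0.2]
[ 0.34412294  0.49136013  1.66861714 -0.01043901  0.94607181  2.40234723] [-0.00628732  0.97100037 -0.23837807  0.01716521]
```

Call:
drive_tool(deltas=[[[0,0,0],0],[[0,0,0],0],[[0,0,0],0]], gripper=0)

```text
time_s: 4.0
eef_pos: [0.5252, 0.3105, 0.0251]
eef_rot: [-0.007, 0.971, -0.238, 0.018]
wrist_force: [0.6, 1.3, -0.9]
opening: 0.193
```

Call:
drive_tool(deltas=[[[0,0,0.03],0],[[0,0,0.04],0],[[0,0,0.04],0],[[0,0,0.04],0],[[0,0,0.04],0]])

```text
time_s: 4.5
eef_pos: [0.5177, 0.3074, 0.2118]
eef_rot: [-0.002, 0.971, -0.239, 0.01]
wrist_force: [-0.8, 1.0, -1.1]
opening: 0.188
```

Run:
```python
from h import *
o=st(); print(o['eef_rot'])
w=camera("wrist");crop(w,0,0,560,420,1,"pics/w2.png")
c=camera("scene");crop(c,325,80,190,150,4,"pics/c2.png")
```

```text
t 4.5 pos [0.5177 0.3074 0.2118] th -0.482 open 0.188 F [-0.8  1.  -1.1]
[-0.00150107  0.97106167 -0.23861696  0.00994596]
```

View pics/w2.png

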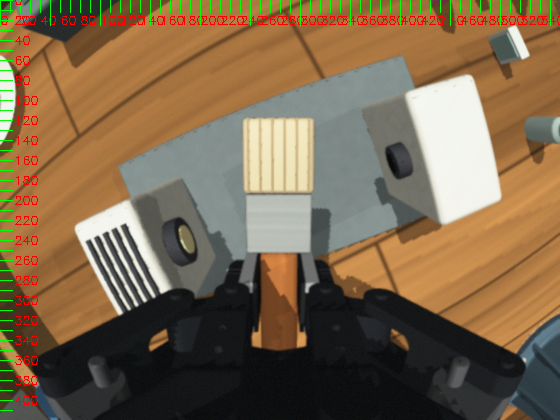

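View pics/c2.png

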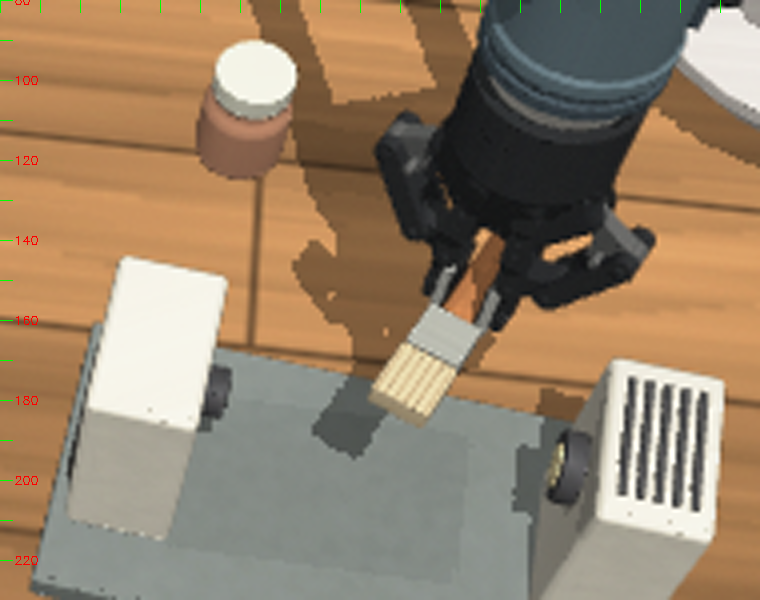

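The brush is held straight in the fingers, bristles at wrist (278,155). To the tray the TCP moves by (-0.007, -0.601) with a turn of +0.434.

Call:
drive_tool(deltas=[[[0,-0.045,0],0.05],[[0,-0.045,0],0.05],[[0,-0.045,0],0.05],[[0,-0.045,0],0.05],[[0,-0.045,0],0.05],[[0,-0.045,0],0.05],[[0,-0.045,0],0.05],[[0,-0.045,0],0.05],[[0,-0.045,0],0.03],[[0,-0.045,0],0]])

```text
time_s: 5.6
eef_pos: [0.5167, -0.1505, 0.2146]
eef_rot: [-0.011, 1.0, -0.011, 0.014]
wrist_force: [0.5, 0.0, -0.3]
opening: 0.185
```

Call:
drive_tool(deltas=[[[0,-0.045,0],0],[[0,-0.045,0],0],[[0,-0.03,0],0],[[0,0,0],0]])

```text
time_s: 6.0
eef_pos: [0.5137, -0.281, 0.2115]
eef_rot: [-0.011, 1.0, -0.015, 0.013]
wrist_force: [0.1, 0.7, -0.4]
opening: 0.19
```

Run:
```python
from h import *
o=st(); print(o['eef_rot'])
w=camera("wrist");crop(w,0,0,560,420,1,"pics/w3.png")
```

```text
t 6.0 pos [ 0.5137 -0.281   0.2115] th -0.03 open 0.19 F [ 0.1  0.7 -0.4]
[-0.01060392  0.99975441 -0.014725    0.01272173]
```

View pics/w3.png

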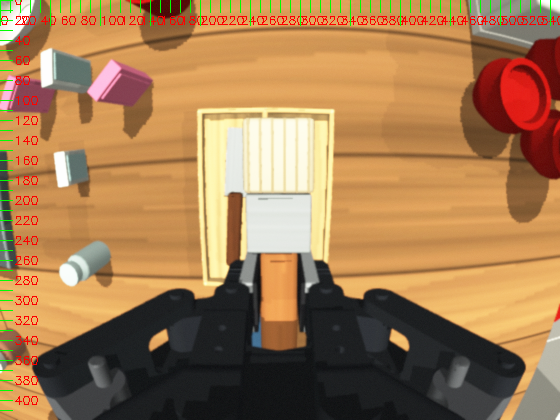

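The tray's far corners are at (197,110) and (334,110), and its divider meets the far wall at (266,110). I'll check these against the fit.

Run:
```python
from h import *
w=camera("wrist")
print(wback(w,[(197,110),(334,110),(266,110),(204,285)],.018).round(4))
a=-.048;M=np.array([[np.cos(a),-np.sin(a),0],[np.sin(a),np.cos(a),0],[0,0,1]])
print((np.array([(.1,.0715,.018),(.1,-.0715,.018),(.1,0,.018),(-.1,.0715,.018)])@M.T+[.5074,-.2588,0]).round(4))
```

```text
[[ 0.6074 -0.192   0.018 ]
 [ 0.6019 -0.3346  0.018 ]
 [ 0.603  -0.2647  0.018 ]
 [ 0.4094 -0.1847  0.018 ]]
[[ 0.6107 -0.1922  0.018 ]
 [ 0.6039 -0.335   0.018 ]
 [ 0.6073 -0.2636  0.018 ]
 [ 0.4109 -0.1826  0.018 ]]
```

The two agree within 3 mm. Descending over the slot.

Call:
drive_tool(deltas=[[[-0.001,-0.011,-0.04],-0.018],[[0,0,-0.045],0],[[0,0,-0.045],0],[[0,0,-0.03],0],[[0,0,0],0]])

```text
time_s: 6.6
eef_pos: [0.5142, -0.2804, 0.0484]
eef_rot: [-0.011, 1.0, -0.019, 0.014]
wrist_force: [-0.0, 1.0, -0.4]
opening: 0.189
```

Run:
```python
from h import *
o=st(); print(o['eef_rot'])
```

```text
t 6.6 pos [ 0.5142 -0.2804  0.0484] th -0.039 open 0.189 F [-0.   1.  -0.4]
[-0.0113495   0.99964995 -0.01915412  0.01429257]
```

Call:
drive_tool(deltas=[[[-0.003,-0.013,-0.01],0],[[0,-0.004,-0.012],0],[[0,0,0],0],[[0,0,0],0]])

```text
time_s: 7.0
eef_pos: [0.514, -0.2983, 0.0293]
eef_rot: [-0.01, 1.0, -0.017, 0.017]
wrist_force: [0.8, -0.2, -0.4]
opening: 0.19
```

Call:
drive_tool(deltas=[[[-0.002,0.004,-0.01],0],[[0,0,-0.008],0],[[0,0,0],0]])

```text
time_s: 7.3
eef_pos: [0.5132, -0.2953, 0.0124]
eef_rot: [-0.008, 1.0, -0.018, 0.018]
wrist_force: [0.9, 0.1, -0.5]
opening: 0.186
```

Run:
```python
from h import *
o=st(); print(o['eef_rot'])
c=camera("scene");crop(c,120,100,120,130,5,"pics/c4.png")
```

```text
t 7.3 pos [ 0.5132 -0.2953  0.0124] th -0.036 open 0.186 F [ 0.9  0.1 -0.5]
[-0.00816404  0.99964421 -0.01762773  0.01827738]
```

View pics/c4.png

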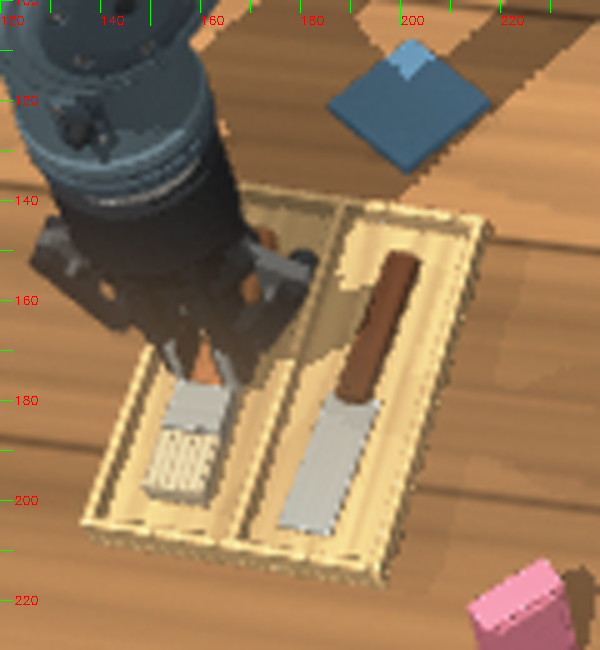

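The brush is in the left compartment, clear of the walls, with its bristles at (155,195) pointing the same way as the blade. I'll lower 2 mm more and open partly.

Call:
drive_tool(deltas=[[[0,0,-0.002],0],[[0,0,0],0]])

```text
time_s: 7.55
eef_pos: [0.5135, -0.2954, 0.0108]
eef_rot: [-0.008, 1.0, -0.018, 0.018]
wrist_force: [0.1, 0.2, -1.1]
opening: 0.195
```

Call:
drive_tool(deltas=[[[0,0,0],0],[[0,0,0],0],[[0,0,0],0]], gripper=0.33)

```text
time_s: 7.85
eef_pos: [0.514, -0.2958, 0.0114]
eef_rot: [-0.008, 1.0, -0.017, 0.019]
wrist_force: [-0.1, 0.5, -0.2]
opening: 0.327
```

Call:
drive_tool(deltas=[[[0,0,0.015],0],[[0,0,0.04],0],[[0,0,0.045],0],[[0,0,0.045],0],[[0,0,0.045],0]])

```text
time_s: 8.35
eef_pos: [0.5088, -0.2914, 0.2039]
eef_rot: [-0.012, 1.0, -0.018, 0.014]
wrist_force: [0.9, -0.5, 0.6]
opening: 0.332
```

Run:
```python
from h import *
o=st(); print(o['eef_rot'])
w=camera("wrist");crop(w,0,0,560,420,1,"pics/w5.png")
```

```text
t 8.35 pos [ 0.5088 -0.2914  0.2039] th -0.036 open 0.332 F [ 0.9 -0.5  0.6]
[-0.01228149  0.99967308 -0.01786764  0.01355132]
```

View pics/w5.png

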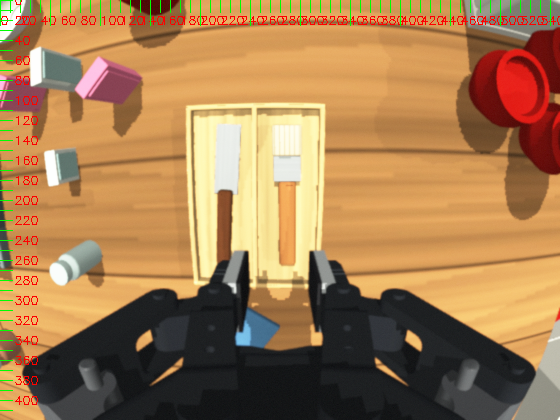

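The brush lies flat and free in the slot at wrist (287,195), parallel to the spatula, bristles the same way. Next is the cell at (0.670, -0.041) with heading 1.626, so the shift is (+0.161, +0.250) and the turn +1.66.

Call:
drive_tool(deltas=[[[0.013,0.02,0],0.14],[[0.013,0.02,0],0.14],[[0.013,0.02,0],0.14],[[0.013,0.02,0],0.14],[[0.013,0.02,0],0.14],[[0.013,0.02,0],0.14],[[0.013,0.02,0],0.14],[[0.013,0.02,0],0.14],[[0.013,0.02,0],0.14],[[0.013,0.02,0],0.14]], gripper=1)

```text
time_s: 9.4
eef_pos: [0.6486, -0.092, 0.2334]
eef_rot: [-0.013, 0.76, 0.65, 0.021]
wrist_force: [0.6, -0.4, 0.8]
opening: 1.0
```

Run:
```python
from h import *
o=st(); print(o['eef_rot'])
```

```text
t 9.4 pos [ 0.6486 -0.092   0.2334] th 1.415 open 1.0 F [ 0.6 -0.4  0.8]
[-0.01294823  0.75971997  0.64979756  0.0205191 ]
```

Call:
drive_tool(deltas=[[[0.011,0.025,-0.015],0.11],[[0.011,0.026,-0.015],0.1],[[0,0,0],0],[[0,0,0],0]])

```text
time_s: 9.8
eef_pos: [0.6733, -0.0362, 0.2075]
eef_rot: [-0.013, 0.682, 0.731, 0.021]
wrist_force: [-0.2, -0.1, -0.2]
opening: 0.998
```

Run:
```python
from h import *
o=st(); print(o['eef_rot'])
w=camera("wrist")
L=np.array([(sx*.02,sy*.008,z) for sx in(-1,1) for sy in(-1,1) for z in (0,.08)])
a=.055;M=np.array([[np.cos(a),-np.sin(a),0],[np.sin(a),np.cos(a),0],[0,0,1]])
crop(w,0,0,560,420,1,"pics/w6.png",wproj(w,L@M.T+[.670,-.0412,0]))
```

```text
t 9.8 pos [ 0.6733 -0.0362  0.2075] th 1.641 open 0.998 F [-0.2 -0.1 -0.2]
[-0.01257948  0.68177999  0.73115288  0.02081515]
```

View pics/w6.png

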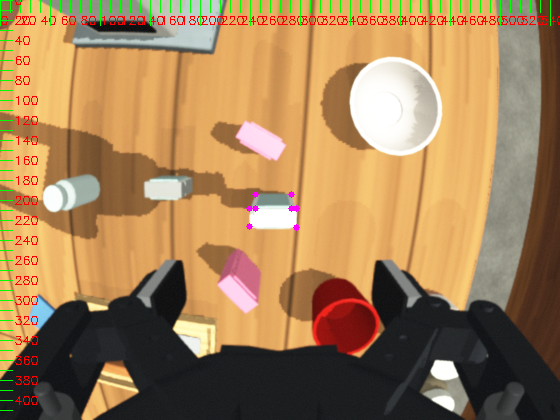

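The predicted corners match the tall clear cell at (250,192) to (297,228), and its narrow sides face the open fingers left and right. Descending in two stages.

Call:
drive_tool(deltas=[[[-0.002,-0.003,-0.04],-0.015],[[0,0,-0.04],0],[[0,0,-0.02],0],[[0,0,0],0]])

```text
time_s: 10.25
eef_pos: [0.6726, -0.0444, 0.1114]
eef_rot: [-0.008, 0.691, 0.723, 0.023]
wrist_force: [-1.1, 0.6, -0.6]
opening: 1.003
```

Run:
```python
from h import *
o=st(); print(o['eef_rot'])
```

```text
t 10.25 pos [ 0.6726 -0.0444  0.1114] th 1.617 open 1.003 F [-1.1  0.6 -0.6]
[-0.00775658  0.69056397  0.72286082  0.023097  ]
```

Call:
drive_tool(deltas=[[[-0.002,0.003,-0.03],0.01],[[0,0,-0.03],0],[[0,0,-0.012],0],[[0,0,0],0]])

```text
time_s: 10.65
eef_pos: [0.6745, -0.0462, 0.0461]
eef_rot: [-0.003, 0.689, 0.724, 0.025]
wrist_force: [0.3, 0.2, -0.8]
opening: 0.998
```

Run:
```python
from h import *
o=st(); print(o['eef_rot'])
w=camera("wrist")
crop(w,130,150,300,200,2,"pics/w7.png")
c=camera("scene");crop(c,200,170,120,100,6,"pics/c7.png")
```

```text
t 10.65 pos [ 0.6745 -0.0462  0.0461] th 1.621 open 0.998 F [ 0.3  0.2 -0.8]
[-0.00300673  0.68912964  0.72418501  0.02544359]
```

View pics/w7.png

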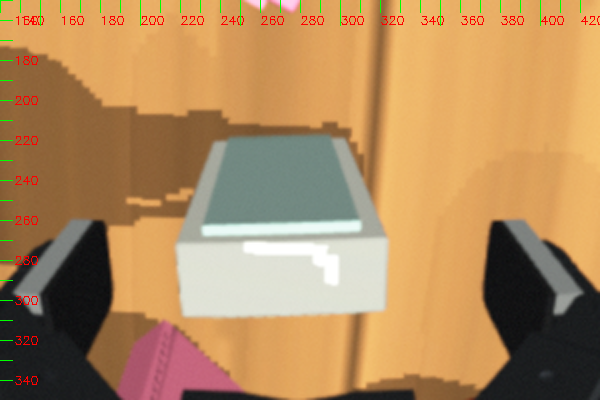

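View pics/c7.png

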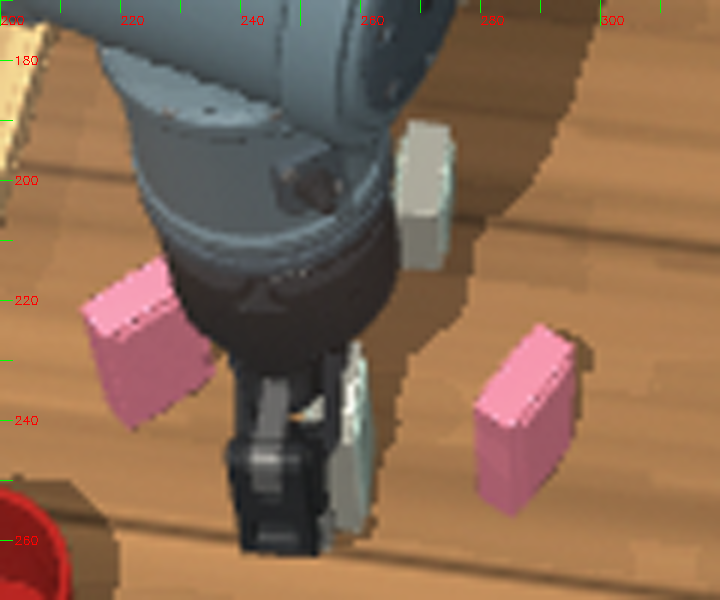

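The fingers straddle the narrow frosted sides at (180,280) and (387,275) in the crop. The tool needs about -4 mm in x, +5 mm in y, a +0.015 turn and 8 mm lower.

Call:
drive_tool(deltas=[[[-0.004,0.006,-0.006],0.018],[[0,0,-0.004],0],[[0,0,0],0]])

```text
time_s: 11.05
eef_pos: [0.6746, -0.0406, 0.0423]
eef_rot: [0.001, 0.682, 0.731, 0.028]
wrist_force: [-0.3, 0.6, 0.5]
opening: 1.002
```

Run:
```python
from h import *
o=st(); print(o['eef_rot'])
w=camera("wrist")
crop(w,130,150,300,200,2,"pics/w8.png")
```

```text
t 11.05 pos [ 0.6746 -0.0406  0.0423] th 1.641 open 1.002 F [-0.3  0.6  0.5]
[0.00130897 0.68176838 0.73103255 0.02795665]
```

View pics/w8.png

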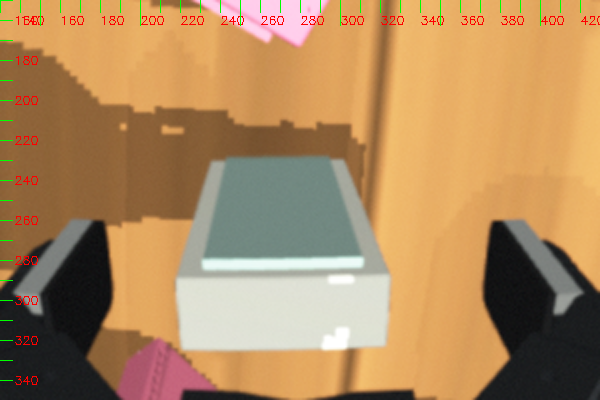

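Call:
drive_tool(deltas=[[[-0.006,0,-0.006],0],[[0,0,0],0]])

```text
time_s: 11.3
eef_pos: [0.6685, -0.0404, 0.0366]
eef_rot: [0.002, 0.682, 0.731, 0.028]
wrist_force: [-0.5, 0.3, -1.2]
opening: 0.997
```

Call:
drive_tool(deltas=[[[0,0,0],0],[[0,0,0],0],[[0,0,0],0],[[0,0,0],0],[[0,0,0],0]], gripper=0)

```text
time_s: 11.8
eef_pos: [0.6684, -0.0406, 0.0368]
eef_rot: [0.002, 0.682, 0.731, 0.028]
wrist_force: [-0.7, -0.1, -0.5]
opening: 0.459
```

Run:
```python
from h import *
o=st(); print(o['eef_rot'])
w=camera("wrist")
crop(w,130,150,300,200,2,"pics/w9.png")
```

```text
t 11.8 pos [ 0.6684 -0.0406  0.0368] th 1.641 open 0.459 F [-0.7 -0.1 -0.5]
[0.00160962 0.68172578 0.73106369 0.02816485]
```

View pics/w9.png

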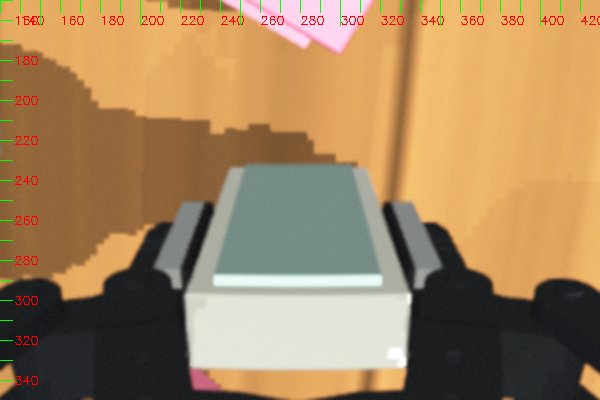

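The jaws stopped at 0.459, about 39 mm, on the frosted sides; the window is clear. Lifting.

Call:
drive_tool(deltas=[[[0,0,0],0],[[0,0,0],0],[[0,0,0.02],0],[[0,0,0.04],0],[[0,0,0.045],0],[[0,0,0.045],0],[[0,0,0.045],0]])

```text
time_s: 12.55
eef_pos: [0.6596, -0.0386, 0.2251]
eef_rot: [-0.008, 0.682, 0.731, 0.023]
wrist_force: [1.0, 0.5, -1.7]
opening: 0.462
```

Run:
```python
from h import *
o=st(); print(o['eef_rot'])
w=camera("wrist")
crop(w,0,0,560,420,1,"pics/w10.png")
```

```text
t 12.55 pos [ 0.6596 -0.0386  0.2251] th 1.64 open 0.462 F [ 1.   0.5 -1.7]
[-0.00837107  0.68211322  0.73084843  0.02262845]
```

View pics/w10.png

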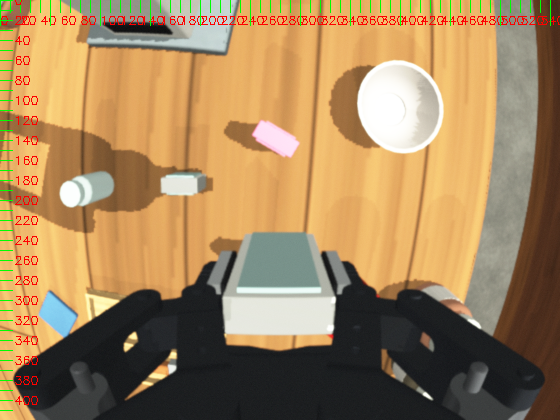

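The cell is held, with its window facing up-image. To the beam the shift is (-0.133, +0.336), kept high to clear the tower, with a turn of -0.185.

Call:
drive_tool(deltas=[[[-0.013,0.036,0.015],-0.02],[[-0.014,0.036,0.01],-0.02],[[-0.014,0.036,0],-0.02],[[-0.014,0.036,0],-0.02],[[-0.014,0.036,0],-0.02],[[-0.014,0.036,0],-0.02],[[-0.014,0.036,0],-0.02],[[-0.014,0.036,0],-0.02],[[-0.014,0.036,0],-0.02],[[0,0,0],0]])

```text
time_s: 13.6
eef_pos: [0.5339, 0.2931, 0.2635]
eef_rot: [0.004, 0.749, 0.662, 0.029]
wrist_force: [0.6, 0.5, -1.5]
opening: 0.459
```

Run:
```python
from h import *
o=st(); print(o['eef_rot'])
```

```text
t 13.6 pos [0.5339 0.2931 0.2635] th 1.449 open 0.459 F [ 0.6  0.5 -1.5]
[0.00405373 0.74893676 0.66201301 0.02856683]
```

Call:
drive_tool(deltas=[[[-0.004,0.002,-0.03],0.005],[[-0.003,0.002,-0.04],0],[[0,0,-0.04],0],[[0,0,-0.02],0],[[0,0,0],0]])

```text
time_s: 14.1
eef_pos: [0.5264, 0.2972, 0.1298]
eef_rot: [0.005, 0.746, 0.666, 0.03]
wrist_force: [0.7, -0.8, -1.8]
opening: 0.459
```

Run:
```python
from h import *
o=st(); print(o['eef_rot'])
```

```text
t 14.1 pos [0.5264 0.2972 0.1298] th 1.458 open 0.459 F [ 0.7 -0.8 -1.8]
[0.00539827 0.74564683 0.66563579 0.03017715]
```

Call:
drive_tool(deltas=[[[0,0,-0.014],0],[[0,0,-0.009],0],[[0,0,0],0],[[0,0,0],0]])

```text
time_s: 14.5
eef_pos: [0.5288, 0.2967, 0.1077]
eef_rot: [0.006, 0.746, 0.665, 0.032]
wrist_force: [0.1, -0.0, -0.0]
opening: 0.463
```

Run:
```python
from h import *
o=st(); print(o['eef_rot'])
c=camera("scene");s=camera("side");w=camera("wrist")
# predicted cell corners if perfectly at beam_mid
a=-.1151;M=np.array([[np.cos(a),-np.sin(a),0],[np.sin(a),np.cos(a),0],[0,0,1]])
L=np.array([(sx*.02,sy*.008,z) for sx in(-1,1) for sy in(-1,1) for z in (.07,.15)])@M.T+[.5269,.297,0]
crop(c,325,110,190,150,4,"pics/c11.png",proj(c,L))
crop(s,130,230,200,190,4,"pics/s11.png",proj(s,L))
crop(w,0,0,560,420,1,"pics/w11.png",wproj(w,L))
```

```text
t 14.5 pos [0.5288 0.2967 0.1077] th 1.458 open 0.463 F [ 0.1 -0.  -0. ]
[0.00635917 0.74591194 0.66525183 0.03185805]
```

View pics/c11.png

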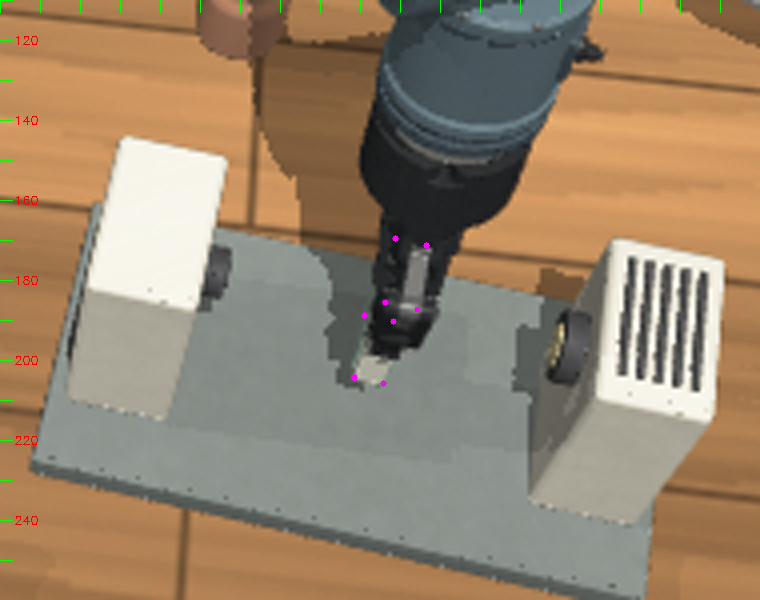

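View pics/s11.png

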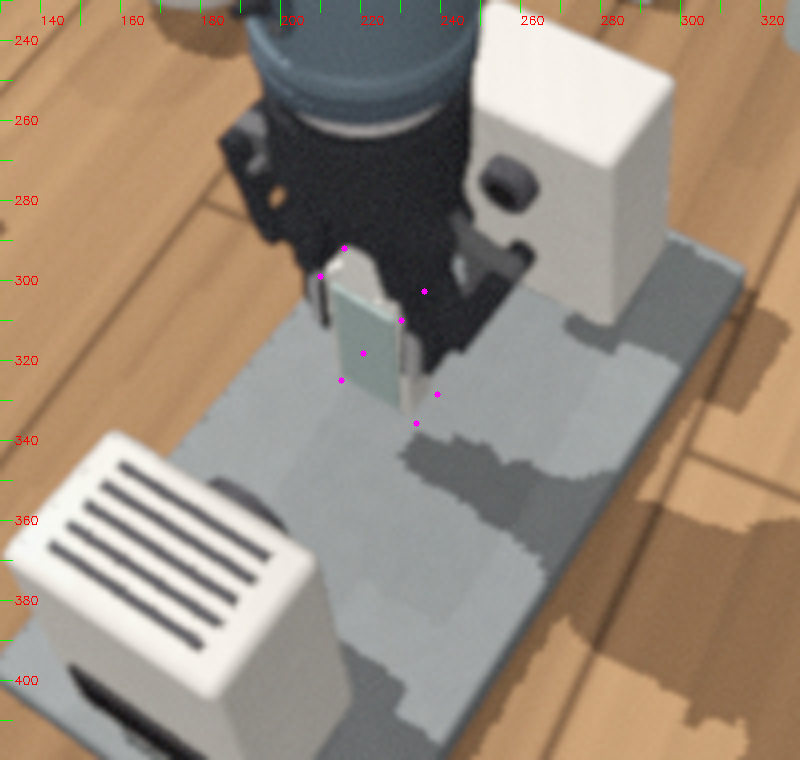

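View pics/w11.png

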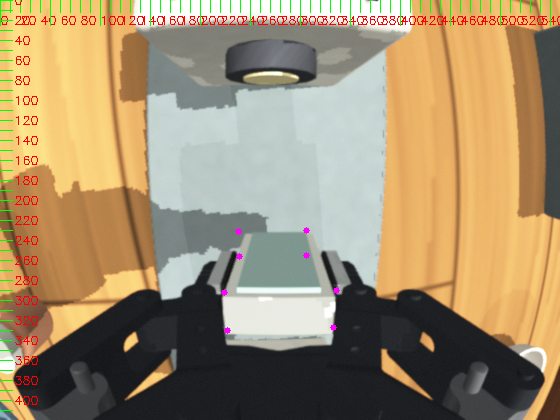

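In the wrist view, x and yaw look right, with the lamp lens centred at (270,62). In the side view, though, the cell sits about 3 px up and left of the prediction. I'll check whether that's camera bias or a real height error.

Run:
```python
from h import *
c=camera("scene");s=camera("side");w=camera("wrist")
def px(o,sc,l): return np.array(o)+(np.array(l,float)+.5)/sc-.5
a=-.1151
def RM(a): return R.from_euler("z",a).as_matrix()
L=np.array([(-.05,.16,.15),(-.05,.10,.15),(.05,.16,.15),(.05,.10,.15),(-.05,-.10,.15),(.05,-.1,.15),(-.05,-.16,.15)])
p=proj(s,L@RM(a).T+[.5269,.297,0])
print("side tower pred crop",((p-[130,230]+.5)*4-.5).round(0).tolist())
# 4-dof pose of cell: x,y,z(mid),yaw ; tilt from tool
o=get_obs(); T=R.from_quat(np.roll(o["eef_rot"],-1)).as_matrix(); zt=-T[:,2]; print("tool up",zt.round(3))
side=[((405,412),(-.02,.008,-.04)),((400,318),(-.02,.008,.04)),((331,284),(.02,.008,.04)),((345,246),(.02,-.008,.04))]
sc=[((385,386),(.02,.008,-.04)),((356,381),(.02,-.008,-.04))]
wr=[((223,332),(-.02,-.008,.04)),((334,335),(.02,-.008,.04)),((224,296),(-.02,.008,.04)),((336,294),(.02,.008,.04))]
su=px((130,230),4,[x[0] for x in side]);cu=px((325,110),4,[x[0] for x in sc]);wu=np.array([x[0] for x in wr],float)
al=np.cross([0,0,1],zt); tilt=R.from_rotvec(al).as_matrix()
def res(v,use):
    f=lambda q:np.array([x[1] for x in q])@(tilt@RM(v[3])).T+v[:3]
    r=[]
    if "s" in use:r.append(proj(s,f(side))-su)
    if "c" in use:r.append(proj(c,f(sc))-cu)
    if "w" in use:r.append(wproj(w,f(wr))-wu)
    return np.concatenate(r).ravel()
for use in ("s","sc","w","scw"):
    r=least_squares(res,[.527,.297,.11,-.11],args=(use,)); 
    d=RM(a).T@(r.x[:3]-[.5269,.297,.11])
    print(use,r.x.round(4),"in beam frame",d.round(4),"dyaw",round(r.x[3]-a,3),"res",res(r.x,use).round(1))
```

```text
side tower pred crop [[208.0, 698.0], [318.0, 550.0], [-10.0, 550.0], [107.0, 418.0], [606.0, 164.0], [414.0, 72.0], [674.0, 73.0]]
tool up [-0.056 -0.033  0.998]
s [ 0.5539  0.2642  0.047  -0.0652] in beam frame [ 0.0306 -0.0294 -0.063 ] dyaw 0.05 res [-0.1 -0.1  0.6 -0.1 -1.1 -1.4  0.5  1.6]
sc [ 0.5285  0.2964  0.1093 -0.0646] in beam frame [ 0.0017 -0.0004 -0.0007] dyaw 0.051 res [ 1.   2.3  1.8 -0.1 -1.9 -2.4  0.2 -0.   0.4  0.6  0.2  0.7]
w [ 0.5283  0.2979  0.1122 -0.1238] in beam frame [0.0013 0.001  0.0022] dyaw -0.009 res [ 1.8  0.3 -0.8 -1.9 -2.1 -0.7  1.1  2.2]
scw [ 0.5283  0.2975  0.1115 -0.1204] in beam frame [0.0013 0.0006 0.0015] dyaw -0.005 res [ 0.2  2.6  0.9  0.1 -2.1 -3.3  0.4 -0.6  0.6  0.1  0.4 -0.1  2.2  0.4
 -1.1 -2.2 -1.8 -0.5  0.6  2.1]
```

The three-camera fit puts the cell centre within 2 mm of beam_mid, the yaw within about 0.01 rad by wrist (0.05 from side and scene alone) and the tilt at about 0.065. The towers in the side view match the prediction, so the offset came from tilt and bevels. One last check of the whole scene before I hand in.

Run:
```python
from h import *
o=st(); print(abs(o['dq']).max())
c=camera("scene"); crop(c,0,0,560,420,1,"pics/c12.png")
o=st()
```

```text
t 14.8 pos [0.5285 0.2968 0.1076] th 1.458 open 0.463 F [ 0.5  0.1 -1.2]
0.003394345228251189
t 14.85 pos [0.5284 0.2967 0.1075] th 1.458 open 0.461 F [-0.3 -0.3 -1. ]
```

View pics/c12.png

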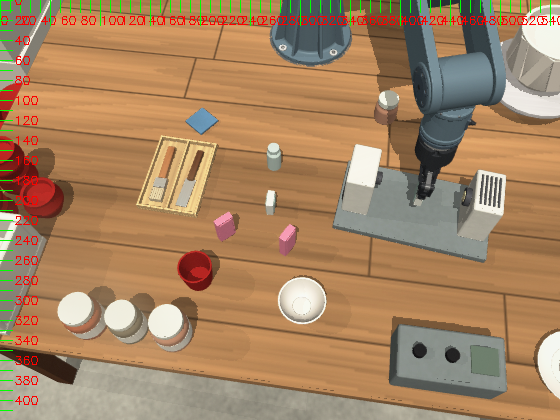

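The brush lies in the tray at (163,175), bristles towards the blade end. The tile, vial, short cell, cup, bowl and spatula sit at their starting pixels, and the arm is still.

```bash
python3 -c "
from bench import hand_in
print(hand_in())"
```

```text
the job is handed in; nothing more can be done
None
```

I moved the brush into the tray's empty compartment and let go of it. It lies flat there with its bristles the same way as the spatula's blade. I then gripped the tall cell by its frosted sides and handed in at about 15 s (limit 64 s) with it held still in the light path.

What my last checks showed:
- **Position:** fitting all three cameras together put the cell centre within about 2 mm of the beam's midpoint.
- **Tilt:** the tool leans about 0.065 rad, under the 0.15 limit. I took the cell's tilt from the tool rather than measuring it separately. The lean built up over the moves, and the interface gave no way to correct it.
- **Stillness and grip:** the jaws had closed to about 39 mm on the 40 mm sides. The arm was nearly motionless, with joint speeds below 0.004 rad/s.
- **Bystanders:** the spatula, short cell, vial, tile, cup and bowl all looked unmoved in the final scene picture.

Two checks disagreed:
- **Yaw:** the cell's yaw error is about 0.01 rad with the wrist camera included, but 0.05 rad from the side and scene cameras alone. Both are inside the 0.2 limit.
- **Side camera:** on its own it could not give a usable position, because its corners were off by up to about 3 px and partly hidden. I relied on the combined fit instead.

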